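Clamp a furniture leg in the boring jig with the T-handled clamp key

TASK

Get the wooden furniture leg ready for boring: lay it in the plywood jig, flat on the base along the low fence, with its square end up against the tall bush block. Then take the T-handled key out of the tool block, push it fully down into the square socket of the jig's round cam clamp and turn it clockwise until the cam grips the leg tightly against the fence. Leave the key standing in the cam, and leave the other things on the table where they are.

Things in the scene. Friction and masses are not known exactly. Their poses are not given: they have to be found in the camera images.
- leg: The furniture leg: pale wood, 170 mm long, 40 x 40 mm in section over the 105 mm next to its square end, tapering from there to a 28 x 28 mm foot; 0.11 to 0.23 kg, lying flat. Origin: centre of its underside, 85 mm from either end. y runs along it towards the foot (square end at y = -85, taper from y = +20 mm on), z is up. Grip it from above across x, where y < +20 mm.
- leg_back (a point): Middle of the leg's straight side (x = +20 mm of the leg, 20 mm above its underside), axes as the leg's. This side and the underside are straight over the whole length: this side goes against the fence. The taper is cut only on the opposite (-x) side and the top.
- jig: The boring jig, fixed on the table: plywood base 150 (x) x 250 (y) x 18 mm. Origin: centre of the base's underside, on the table; x points to the fence side, y along the fence away from the bush block, z up. The round steel cam clamp stands on the base on the side opposite the fence.
- jig_seat (a point): On the base's top, where the leg's origin lies when the leg is home: x = +15, y = 0, z = 18 mm of the jig, axes as the jig's and the home leg's. From here the fence's inner face is at x = +20 mm (y = -85 to +95 mm), its top 16 mm up; the dark steel bush block's inner face is at y = -85 mm (x = -35 to +35 mm), its top 60 mm up.
- cam (a joint): Turn of the eccentric cam, rad, growing clockwise seen from above. Starts open at -0.1 to +0.15, leaving 6 to 8 mm beside a home leg; stays where left (friction 0.06 N m). It pushes the leg to the fence, meets a home leg at about 1.05, is tight from about 1.1 (0.3 N m); its travel ends at 1.5. Its disc is 44 mm across, top 32 mm above the table. Turning also rubs the leg towards the bush block.
- cam_socket (a point): Centre of the mouth of the square socket in the cam's round knurled hub (30 mm across), on the cam's turning axis (x = -33, y = -51 mm of the jig), 54 mm above the table. The hole is 13.6 mm square, 22 mm deep, with a 2 mm chamfer. This point's x and y axes are parallel to the sides of the hole and turn with the cam; z is up.
- key: The clamp key: dark steel bar 12 x 12 mm with a black flat T handle, 108 mm tall, 0.14 kg, standing in one end hole of the tool block, tip 7 mm above the table. Origin: centre of the tip; z up the bar, whose sides are parallel to x and y. Handle: 80 mm along y, 14 mm thick along x, z = 78 to 108 mm. The last 5 mm of the bar taper to 8 mm. Seated in the cam, its tip is 32 mm above the table.
- tool_block: Wooden tool block, fixed on the table: 52 (x) x 140 (y) x 45 mm high, with three round 19 mm holes, 38 mm deep, in a row at y = -45, 0 and +45 mm. The key stands in one end hole, the nut driver in the other; which is which varies. Origin: centre of its underside; z up.
- nut_driver: A nut driver, not needed: round shank and round black handle 29 mm across, 106 mm tall, standing in the other end hole of the tool block. Origin: centre of its tip.
- knob: Small white turned drawer knob, 30 x 30 x 28 mm, standing on the table beyond the foot end of the jig; not needed. Origin: centre of its underside.
- bracket: Small zinc corner bracket, 22 x 45 x 45 mm, standing between jig and tool block; not needed. Origin: centre of its underside.

How it is judged:
By the outcome, as a careful person would: the job done as asked, in the order asked, and still so for the second after the job is handed in, with the robot touching nothing.
It also fails if it takes over 58 s, if anything falls off the work surface, if the arm or the gripper's body presses on something with over 40 N, if the wrist force passes 120 N, or if a joint passes its speed limit or range.

ROBOT

A 6-joint arm with a two-finger parallel gripper is mounted at the origin on a cart in front of the work surface, level with it; the furniture and walls round the work are solid. World frame = base frame: x ahead of the robot, y to its left, z up, the work surface at z = 0. Lengths are in m, angles in degrees, forces in N, time in s.
With the tool pointing down it reaches from about 0.35 to 0.875 m from the base axis. Payload 4.2 kg.
Tool frame: the origin (TCP) lies at the centre of the arm's flange, where the gripper is bolted on; the fingertips stand 182 mm ahead of it and the grasp point (between the pads) lies 164 mm ahead of it (r.nose_length is the distance from the TCP to the fingertips, in m); z points along the fingers, y is the line along which they close (so a half turn about z gives the same grasp; the last joint's range is limited). The gripper opens to 87 mm and grips with 3 to 60 N. Pads are 19 mm wide; open, the fingers measure 117 mm over their backs; the gripper's body (75 mm by 190 mm) begins 51 mm behind the grasp point.
Start: joints at [80.993, 22.042, 0.453, 0, -68.411, -14.817], TCP at [0.252, 0.572, 0.405] pointing down, gripper open.
Joint ranges: [-179.83, 179.83], [-69.29, 118.12], [-61.27, 80.66], [-181.25, 117.63], [-171.15, -9.14], [-177.46, 177.46]. Speed limits (degrees/s): [159.86, 159.86, 180, 180, 180, 180].

INTERFACE

Orientations are given as a 3x3 rotation matrix whose columns are the frame's x, y, z axes.
In Python, from station import r, vision gives the robot as it stands. The module is installed in compiled form; this text tells all that it offers.
- The arm moves only by the shell command python3 -m creep 'ROWS'. ROWS is JSON, a list of rows, each a list of 7 numbers: the opening, from -1 (shut) to 1 (fully open), then the shift along the tool's x, y, z in mm, then the turn, a rotation vector about the tool's x, y, z in degrees. A call has 1 to 8 rows; each row is the pose to reach, as a shift and turn from the pose commanded when the call began, along the tool's axes at that moment; what a row does not reach only later rows make up. A row lasts 1/12 s, in which the tool goes at most 41.7 mm and 7.16 degrees, less where a joint would pass 70% of its speed; a pose out of reach is approached as far as the arm can. A call with a gripper value outside its range is refused whole. The fingers move at their own pace and stop on an object; the grip force is fixed at half the most. Time passes only in rows, so rows that repeat a pose let the fingers close. It gives the time, the measured TCP pose, the force, the opening and the grip force at its end, in the units of the state.
- r.sense(): the state, without advancing time (a new reading comes with each control period).
- vision.capture(name): name is "scene" or "top" or "wrist"; returns (picture, depth): 384x512x3 uint8, red, green, blue; 384x512 float32, m along the optical axis (not along the pixel's ray), 0 where there is no reading.
- vision.camera_model(name): a dict with "vertical_fov" (degrees; the focal length in pixels is half the picture's height over the tangent of half this angle, whatever the lens; pixels are square), "cx", "cy" (the principal point, pixels), "distortion" ([k1, k2, p1, p2, k3] as OpenCV has them; the pictures are not rectified), "extrinsics" (4x4, takes a point from camera to world coordinates); the wrist camera has in their place "mount" (4x4, takes a point from camera to tool coordinates, whose origin is the TCP and whose axes are the flange's). Camera axes: x right, y down, z forward; pixel columns grow to the right and rows downward; lengths in m; the calibration is good to about 2 mm. A picture is of the moment at which its call begins: read the wrist's pose just before it. camera_model takes no time and is no camera call.
- r.finish_job(): hands the job in; it is judged then, once.
Trained networks look in the newest picture that a camera, given by its name, has taken for a name from the list of things; names that differ only in an ending like _2 or _b are one class to them, and where a whole thing is asked for, a point or a joint stands for the part that bears it (a point fixed in the world has none). Each returns a list of dicts, best first, with "conf" (0 to 1); they miss things now and then, are a little off and sometimes report something else, mostly with a low value. They report only what shows in the picture. A call takes as long as a camera call.
- vision.find_in(camera, thing): "uv" ([column, row] in pixels, amid what is visible of it).
- vision.cut_out(camera, thing): "region" (384x512 bool, what is visible of it) and "uv" ([column, row] in pixels, amid what is visible of it).
The state is a dict: "time_s": time; "joints": joint angles; "joint_velocities": joint speeds; "effort": joint torques, N m; "tcp_pos": TCP position; "ee_rot": TCP orientation; "wrist_force": force on the tool from outside, world axes, zero at the start; "moment": the same for the moment, N m; "gripper_width": opening from 0.0 (shut) to 1.0 (fully open); "gripper_force": force on a finger pad.
Only numpy, scipy, OpenCV 4.12 (cv2) and the standard library are available. Lean on these libraries where they do the work, as an engineer would, in place of code of your own. Each camera call takes 0.05 s, during which the arm holds its last target. There are 200 camera calls.

## Working session

There is one attempt and no reset: what is moved stays moved. The work goes in short steps, Python scripts to look and compute and a shell command to move; the robot and the scene stay as the last step left them, time stands still between calls to the robot, and variables do not carry over. Pictures are saved under pics/ and viewed, at most 10 in all, crops included, and the job is handed in when it is done.

```bash
mkdir -p pics
cat > h.py <<'E'
import numpy as np, cv2
from station import r, vision
def cap(n):
    s=r.sense(); p,d=vision.capture(n); m=vision.camera_model(n)
    f=192/np.tan(np.radians(m["vertical_fov"])/2)
    if "extrinsics" in m: T=np.array(m["extrinsics"])
    else:
        T=np.eye(4);T[:3,:3]=s["ee_rot"];T[:3,3]=s["tcp_pos"];T=T@np.array(m["mount"])
    K=np.array([[f,0,m["cx"]],[0,f,m["cy"]],[0,0,1]])
    return p,d,K,np.array(m["distortion"],float),T
def cloud(d,K,D,T):
    v,u=np.mgrid[:384,:512]
    n=cv2.undistortPoints(np.stack([u,v],-1).reshape(-1,1,2).astype(np.float32),K,D).reshape(384,512,2)
    P=np.dstack([n*d[...,None],d])
    W=P@T[:3,:3].T+T[:3,3]; W[d==0]=np.nan
    return W
def save(n,p): cv2.imwrite("pics/"+n+".png",p[...,::-1])
E
python3 - <<'E'
from h import *
np.set_printoptions(precision=4,suppress=True)
for c in ["top","scene"]:
    p,d,K,D,T=cap(c); save(c,p); W=cloud(d,K,D,T)
    for t in ["leg","jig","cam","key","tool_block","nut_driver","knob","bracket"]:
        o=vision.cut_out(c,t)
        for q in o[:2]:
            pts=W[q["region"]]; pts=pts[~np.isnan(pts[:,0])]
            if len(pts): print(c,t,round(q["conf"],2),np.round(q["uv"]),np.median(pts,0),np.percentile(pts,2,axis=0),np.percentile(pts,98,axis=0),len(pts))
print(r.sense())
E
```

```text
top leg 0.73 [192. 230.] [0.465  0.1545 0.0388] [0.4237 0.0871 0.014 ] [0.5153 0.2297 0.0428] 1547
top jig 0.8 [327. 169.] [ 0.5821 -0.1225  0.0183] [ 0.5128 -0.2368  0.0134] [ 0.6574 -0.0013  0.0778] 8298
top cam 0.63 [346. 186.] [ 0.5508 -0.1629  0.0343] [ 0.5319 -0.1835  0.0268] [ 0.5696 -0.1439  0.0558] 381
top key 0.78 [151. 143.] [0.628  0.2248 0.111 ] [0.6169 0.1913 0.0482] [0.6415 0.26   0.1164] 418
top tool_block 0.74 [180. 154.] [0.6272 0.1806 0.0436] [ 0.6034  0.1158 -0.0012] [0.6716 0.2488 0.0485] 1627
top nut_driver 0.69 [195. 139.] [0.6433 0.1394 0.1085] [0.6347 0.127  0.0448] [0.6586 0.1522 0.115 ] 225
top knob 0.54 [255. 186.] [0.5666 0.0247 0.0265] [0.5546 0.0123 0.021 ] [0.5801 0.0374 0.0306] 147
top bracket 0.77 [226. 141.] [0.6668 0.0879 0.003 ] [ 0.6433  0.0756 -0.002 ] [0.6898 0.1017 0.0457] 230
scene leg 0.71 [240. 265.] [0.4637 0.1639 0.036 ] [0.4194 0.0906 0.0028] [0.516  0.2343 0.0419] 2210
scene jig 0.59 [284. 167.] [ 0.5798 -0.1134  0.0172] [ 0.512  -0.2306  0.0027] [0.6565 0.002  0.0761] 5521
scene cam 0.66 [310. 154.] [ 0.5488 -0.1593  0.0328] [ 0.531  -
[... 673 characters left out ...]
.0424] 101
scene bracket 0.23 [308. 153.] [ 0.549  -0.1592  0.0328] [ 0.5312 -0.1815  0.0198] [ 0.5705 -0.1421  0.0535] 325
{'time_s': 0.9, 'joints': array([ 80.9906,  22.0413,   0.4537,   0.0003, -68.4114, -14.8183]), 'joint_velocities': array([ 0.0202, -0.0284, -0.0665, -0.0189, -0.0049, -0.0067]), 'effort': array([  0.0013, -39.0457,  18.7624,   4.2243,   0.0156,  -0.    ]), 'tcp_pos': array([0.2524, 0.5717, 0.4048]), 'ee_rot': array([[ 0.9148, -0.404 ,  0.    ],
       [-0.404 , -0.9148,  0.    ],
       [ 0.    , -0.    , -1.    ]]), 'wrist_force': array([ 0.6393, -1.0889,  0.0094]), 'moment': array([ 0.0314, -0.0364,  0.0041]), 'gripper_force': 0.0, 'gripper_width': 0.9982936623370915}
```

View pics/top.png

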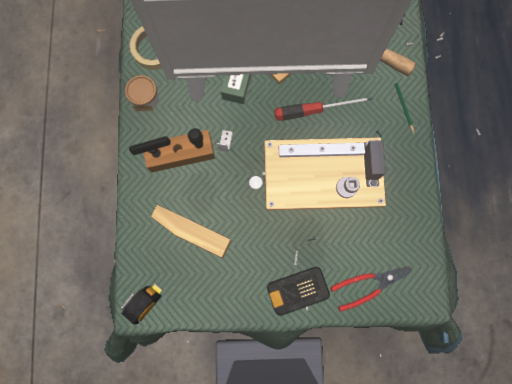

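Run:
```python
from h import *
np.set_printoptions(precision=4,suppress=True)
p,d,K,D,T=cap("top");W=cloud(d,K,D,T)
def rect(t,lo,hi):
    q=vision.cut_out("top",t)[0]["region"]; P=W[q];P=P[(P[:,2]>lo)&(P[:,2]<hi)]
    R=cv2.minAreaRect((P[:,:2]*1000).astype(np.float32)); print(t,lo,R,len(P))
    return P
P=rect("leg",.034,.05); 
# width/height profile along principal axis
c=P[:,:2].mean(0);u,s,v=np.linalg.svd(P[:,:2]-c);a=(P[:,:2]-c)@v.T;print(c,v[0],v[1])
L=W[vision.cut_out("top","leg")[0]["region"]]; L=L[L[:,2]>.02]; a=(L[:,:2]-c)@v.T
for lo in np.arange(-.09,.09,.01):
    m=(a[:,0]>lo)&(a[:,0]<lo+.01)
    if m.sum()>5: print(round(lo,3),m.sum(),np.percentile(a[m,1],[3,97]),np.median(L[m,2]))
rect("jig",.0,.03); rect("jig",.06,.09); rect("jig",.03,.04); rect("cam",.045,.06);rect("cam",.025,.04)
rect("key",.1,.13);rect("tool_block",.035,.055);rect("nut_driver",.1,.13)
```

```text
leg 0.034 ((466.1995544433594, 155.84707641601562), (153.74417114257812, 40.091732025146484), 62.90391540527344) 1249
[0.4606 0.1444] [-0.4661 -0.8847] [ 0.8847 -0.4661]
-0.09 66 [-0.0101  0.0174] 0.03094587315195657
-0.08 73 [-0.0117  0.017 ] 0.03270423492340446
-0.07 72 [-0.0137  0.0169] 0.034999620647808094
-0.06 80 [-0.0155  0.0169] 0.0374614901251859
-0.05 89 [-0.0182  0.0168] 0.03912331030312177
-0.04 101 [-0.02    0.0176] 0.03976613981426591
-0.03 95 [-0.0191  0.0185] 0.039384891288783086
-0.02 95 [-0.0191  0.0186] 0.03954721319390653
-0.01 96 [-0.0182  0.0184] 0.03960932746308182
-0.0 97 [-0.0183  0.0183] 0.039784996726341615
0.01 96 [-0.0183  0.0174] 0.03942451216370996
0.02 97 [-0.0192  0.0183] 0.039630485435009466
0.03 99 [-0.0183  0.0193] 0.03939884747760236
0.04 102 [-0.0182  0.0191] 0.03939447794339407
0.05 99 [-0.0183  0.0191] 0.03978298902941424
0.06 53 [-0.0168  0.0177] 0.038152874044540375
jig 0.0 ((589.7190551757812, -126.23040771484375), (260.8674011230469, 158.47071838378906), 89.91858673095703) 6326
jig 0.06 ((600.6093139648438, -220.43739318847656), (29.298154830932617, 69.70204162597656), 89.91700744628906) 541
jig 0.03 ((587.7042846679688, -129.75137329101562), (118.82959747314453, 204.08702087402344), 1.5098072290420532) 1193
cam 0.045 ((552.5166015625, -171.00013732910156), (30.156219482421875, 29.33177947998047), 80.97473907470703) 150
cam 0.025 ((549.7861328125, -162.19198608398438), (41.648658752441406, 38.535438537597656), 15.008237838745117) 230
key 0.1 ((630.67578125, 227.3319091796875), (14.242168426513672, 80.0074234008789), 14.758171081542969) 343
tool_block 0.035 ((639.66064453125, 184.34091186523438), (53.448490142822266, 138.96780395507812), 11.408807754516602) 1149
nut_driver 0.1 ((648.572509765625, 141.00897216796875), (27.386362075805664, 27.829734802246094), 24.647823333740234) 172
```

The top picture shows the leg at (190,230) with its foot to the upper left. The jig is at (325,173), with the bush block at its right (375,160) and the cam at (347,187). The key is at (150,145), the nut driver at (195,137). The fence is on the far side (+x), so the jig's yaw is about 0.

```bash
cat >> h.py <<'E'
from scipy.spatial.transform import Rotation as Ro
def row(pos,ty):  # target TCP pos, world angle of tool y (deg); prints shift mm, rotvec deg
    s=r.sense();R=np.array(s["ee_rot"]);a=np.radians(ty);y=np.array([np.cos(a),np.sin(a),0]);z=np.array([0,0,-1.])
    Rt=np.column_stack([np.cross(y,z),y,z])
    print("t",round(s["time_s"],2),"shift",np.round(R.T@(np.array(pos)-s["tcp_pos"])*1000,1),"rot",np.round(Ro.from_matrix(R.T@Rt).as_rotvec(degrees=True),2))
E
python3 - <<'E'
from h import *
p,d,K,D,T=cap("scene");W=cloud(d,K,D,T).reshape(-1,3)
p,d,K,D,T=cap("top");W=np.vstack([W,cloud(d,K,D,T).reshape(-1,3)])
for x in np.arange(.62,.95,.03):
    print(round(x,2),[(lambda m: np.round([W[m,2].max(),W[m,2].min()],2) if m.sum() else 0)((abs(W[:,0]-x)<.015)&(abs(W[:,1]-y)<.05)) for y in (-.3,-.2,-.1,0,.1,.2,.3)])
row([.470,.163,.33],152.7)
E
```

```text
0.62 [array([ 0.  , -0.01]), array([0.08, 0.01]), array([0.04, 0.01]), array([ 0.04, -0.01]), array([ 0.11, -0.01]), array([ 0.12, -0.76]), array([ 0.12, -0.76])]
0.65 [array([ 0.  , -0.01]), array([0.08, 0.  ]), array([0.04, 0.01]), array([ 0.04, -0.01]), array([ 0.12, -0.01]), array([ 0.12, -0.76]), array([ 0.05, -0.76])]
0.68 [array([ 0.01, -0.01]), array([ 0.01, -0.01]), array([ 0.  , -0.01]), array([ 0.  , -0.01]), array([ 0.05, -0.01]), array([ 0.05, -0.76]), array([ 0.  , -0.76])]
0.71 [array([ 0.01, -0.01]), array([ 0.  , -0.01]), array([ 0.03, -0.01]), array([ 0.03, -0.01]), array([ 0.  , -0.01]), array([ 0.  , -0.76]), array([ 0.  , -0.76])]
0.74 [array([ 0.01, -0.01]), array([ 0.4 , -0.01]), array([ 0.4 , -0.01]), array([ 0.42, -0.01]), array([ 0.46, -0.01]), array([ 0.48, -0.76]), array([ 0.05, -0.76])]
0.77 [array([ 0.01, -0.01]), array([ 0.38, -0.01]), array([ 0.38, -0.01]), array([ 0.42, -0.01]), array([ 0.46, -0.01]), array([ 0.47, -0.76]), array([ 0.06, -0.76])]
0.8 [array([ 0.03, -0.01]), array([ 0.  , -0.01]), array([ 0.12, -0.01]), array([ 0.05, -0.01]), array([ 0.05, -0.01]), array([ 0.46, -0.76]), array([ 0.06, -0.76])]
0.83 [array([ 0.03, -0.01]), array([ 0.  , -0.01]), array([ 0.02, -0.01]), array([ 0.04, -0.01]), array([ 0.05, -0.01]), array([ 0.45, -0.76]), array([ 0.03, -0.76])]
0.86 [array([ 0.03, -0.01]), array([ 0.02, -0.01]), array([ 0.  , -0.01]), array([ 0.02, -0.01]), array([ 0.  , -0.01]), array([ 0.44, -0.76]), array([ 0.03, -0.76])]
0.89 [array([ 0.01, -0.01]), array([ 0.02, -0.01]), array([ 0.02, -0.01]), array([ 0.  , -0.01]), array([ 0.  , -0.01]), array([ 0.43, -0.76]), array([ 0.03, -0.76])]
0.92 [array([ 0.01, -0.01]), 0, 0, 0, array([ 0.  , -0.01]), array([ 0.42, -0.76]), array([ 0.03, -0.76])]
t 1.55 shift [364.1 286.   74.7] rot [ 0.    0.   93.47]
```

```bash
python3 -m creep '[[1,182,143,37,0,0,47],[1,182,143,37,0,0,47],[1,182,143,37,0,0,47],[1,182,143,37,0,0,47],[1,182,143,37,0,0,47],[1,182,143,37,0,0,47],[1,182,143,37,0,0,47],[1,182,143,37,0,0,47]]'
python3 - <<'E'
from h import *
row([.470,.163,.33],152.7)
E
```

```text
time_s: 2.22
tcp_pos: [0.3618, 0.3659, 0.3679]
ee_rot: [[0.325, -0.946, 0.0], [-0.946, -0.325, -0.0], [0.0, -0.0, -1.0]]
wrist_force: [0.5, 0.0, -0.7]
gripper_width: 0.997
gripper_force: 0.0
t 2.22 shift [227.1 -36.4  37.9] rot [-0.   -0.   46.27]
```

```bash
python3 -m creep '[[1,227,-36,38,0,0,46.3],[1,227,-36,38,0,0,46.3],[1,227,-36,38,0,0,46.3],[1,227,-36,38,0,0,46.3],[1,227,-36,38,0,0,46.3],[1,227,-36,38,0,0,46.3],[1,227,-36,38,0,0,46.3],[1,227,-36,38,0,0,46.3]]'
python3 - <<'E'
from h import *
np.set_printoptions(precision=4,suppress=True)
p,d,K,D,T=cap("wrist");save("w1",p);W=cloud(d,K,D,T)
o=vision.cut_out("wrist","leg");q=o[0]["region"];P=W[q];P=P[~np.isnan(P[:,0])]
print(o[0]["conf"],q.sum(),len(P),np.percentile(P[:,2],[5,50,95]))
Q=P[P[:,2]>.0375]
R=cv2.minAreaRect((Q[:,:2]*1000).astype(np.float32));print(R)
a=np.radians(62.9);u=np.array([np.cos(a),np.sin(a)]);n=np.array([u[1],-u[0]])
A=np.c_[P[:,:2]@u,P[:,:2]@n,P[:,2]];A=A[A[:,2]>.02]
for lo in np.arange(A[:,0].min(),A[:,0].max(),.012):
    m=(A[:,0]>=lo)&(A[:,0]<lo+.012);print(round(lo,4),m.sum(),np.percentile(A[m,1],[2,98]),np.median(A[m,2]))
row([.470,.163,.202],152.7)
E
```

```text
time_s: 2.88
tcp_pos: [0.4704, 0.1643, 0.3296]
ee_rot: [[-0.457, -0.89, -0.0], [-0.89, 0.457, -0.0], [0.0, -0.0, -1.0]]
wrist_force: [0.2, 1.1, 0.8]
gripper_width: 0.997
gripper_force: 0.0
0.69 8044 8005 [0.0364 0.0401 0.0414]
((462.2916259765625, 143.75625610351562), (131.87261962890625, 39.93077087402344), 62.93756103515625)
0.2726 855 [0.3271 0.3649] 0.04035613293031215
0.2846 822 [0.3275 0.3652] 0.04029468262584249
0.2966 808 [0.3273 0.3647] 0.04019612147966556
0.3086 775 [0.3271 0.365 ] 0.040237183126790865
0.3206 768 [0.327  0.3651] 0.040200616662395605
0.3326 709 [0.327  0.3646] 0.04019872713724171
0.3446 703 [0.3275 0.3649] 0.04019675977308007
0.3566 688 [0.327  0.3657] 0.04020034813058335
0.3686 651 [0.3271 0.3643] 0.04032089648099457
0.3806 557 [0.3286 0.3654] 0.038668873343054855
0.3926 507 [0.3308 0.365 ] 0.03648523615832494
0.4046 162 [0.3332 0.3644] 0.03479296671384138
t 2.98 shift [  2.3  -1.1 128. ] rot [-0.03  0.04  0.38]
```

View pics/w1.png

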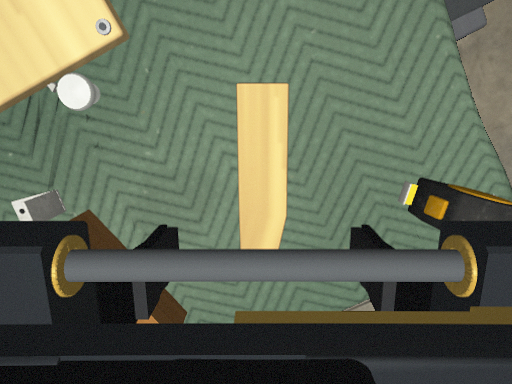

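The wrist picture shows the leg centred at column 262, with its square end at row 84 and nothing near the fingers. The leg's origin comes out at (0.471, 0.161) with a yaw of -27.1°.

Run:
```python
from h import *
row([.471,.161,.203],152.9)
```

```text
t 2.98 shift [  3.6  -2.9 127. ] rot [-0.03  0.04  0.18]
```

```bash
python3 -m creep '[[1,3.6,-2.9,40,0,0,0.2],[1,3.6,-2.9,80,0,0,0.2],[1,3.6,-2.9,110,0,0,0.2],[1,3.6,-2.9,127,0,0,0.2],[1,3.6,-2.9,127,0,0,0.2],[1,3.6,-2.9,127,0,0,0.2]]' && python3 -m creep '[[-1,0,0,0,0,0,0],[-1,0,0,0,0,0,0],[-1,0,0,0,0,0,0],[-1,0,0,0,0,0,0],[-1,0,0,0,0,0,0],[-1,0,0,0,0,0,0],[-1,0,0,0,0,0,0]]'
```

```text
time_s: 3.48
tcp_pos: [0.4707, 0.1615, 0.2026]
ee_rot: [[-0.456, -0.89, -0.001], [-0.89, 0.456, -0.001], [0.001, 0.0, -1.0]]
wrist_force: [0.3, 1.1, 0.8]
gripper_width: 0.996
gripper_force: 0.0
time_s: 4.07
tcp_pos: [0.4707, 0.1602, 0.203]
ee_rot: [[-0.459, -0.888, 0.0], [-0.888, 0.459, 0.0], [-0.001, -0.0, -1.0]]
wrist_force: [0.1, -0.3, -0.5]
gripper_width: 0.555
gripper_force: 0.0
```

```bash
python3 -m creep '[[-1,0,0,0,0,0,0],[-1,0,0,0,0,0,0],[-1,0,0,0,0,0,0],[-1,0,0,0,0,0,0],[-1,0,0,0,0,0,0]]' && python3 -m creep '[[-1,0,0,-30,0,0,0],[-1,0,0,-60,0,0,0],[-1,0,0,-90,0,0,0],[-1,0,0,-90,0,0,0],[-1,0,0,-90,0,0,0]]'
python3 - <<'E'
from h import *
row([.595,-.112,.29],180)
E
```

```text
time_s: 4.48
tcp_pos: [0.4706, 0.1603, 0.2028]
ee_rot: [[-0.459, -0.888, -0.0], [-0.888, 0.459, -0.0], [0.0, 0.0, -1.0]]
wrist_force: [-0.3, 0.0, 2.2]
gripper_width: 0.456
gripper_force: 30.0
time_s: 4.9
tcp_pos: [0.4708, 0.1605, 0.2941]
ee_rot: [[-0.459, -0.888, 0.003], [-0.888, 0.459, 0.003], [-0.004, -0.001, -1.0]]
wrist_force: [0.4, -0.3, -2.0]
gripper_width: 0.458
gripper_force: 30.0
t 4.9 shift [ 185.  -235.5    3.8] rot [ -0.13   0.19 -27.34]
```

Run:
```python
from h import *
np.set_printoptions(precision=4,suppress=True)
for c in ["top","scene"]:
    p,d,K,D,T=cap(c);W=cloud(d,K,D,T);P=W[vision.cut_out(c,"jig")[0]["region"]];P=P[~np.isnan(P[:,0])]
    B=P[(P[:,2]>.012)&(P[:,2]<.022)&(P[:,0]<.58)]
    # near edge of base (min x) per y bin
    ys=np.arange(-.23,-.01,.01);e=[np.percentile(B[abs(B[:,1]-y)<.006,0],1) for y in ys];print(c,"near edge",np.polyfit(ys,e,1),np.round(np.median(e),4))
    F=P[(P[:,2]>.029)&(P[:,2]<.04)&(P[:,0]>.6)]
    ys=np.arange(-.18,-.04,.01);e=[[np.percentile(F[abs(F[:,1]-y)<.006,0],k) for y in ys] for k in (3,97)]
    print("fence",[np.polyfit(ys+.12,k,1) for k in e],np.median(F[:,2]))
    H=P[(P[:,2]>.07)];print("block",cv2.minAreaRect((H[:,:2]*1000).astype(np.float32)),np.percentile(H,[2,98],axis=0).round(4).tolist(), np.median(H[:,2]))
```

```text
Traceback (most recent call last):
IndexError: index -1 is out of bounds for axis 0 with size 0
```

```bash
python3 -m creep '[[-1,185,-235,4,0,0,-27.3],[-1,185,-235,4,0,0,-27.3],[-1,185,-235,4,0,0,-27.3],[-1,185,-235,4,0,0,-27.3],[-1,185,-235,4,0,0,-27.3],[-1,185,-235,4,0,0,-27.3],[-1,185,-235,4,0,0,-27.3],[-1,185,-235,4,0,0,-27.3]]'
python3 - <<'E'
from h import *
p,d,K,D,T=cap("wrist");save("w2",p);np.savez("w2.npz",W=cloud(d,K,D,T))
row([.595,-.112,.29],180)
E
```

```text
time_s: 5.67
tcp_pos: [0.595, -0.115, 0.2862]
ee_rot: [[-0.002, -1.0, -0.004], [-1.0, 0.002, -0.0], [0.0, 0.004, -1.0]]
wrist_force: [0.0, 1.5, -0.9]
gripper_width: 0.457
gripper_force: 30.0
t 5.72 shift [-6.   1.5 -4.1] rot [ 0.14 -0.11 -0.29]
```

View pics/w2.png

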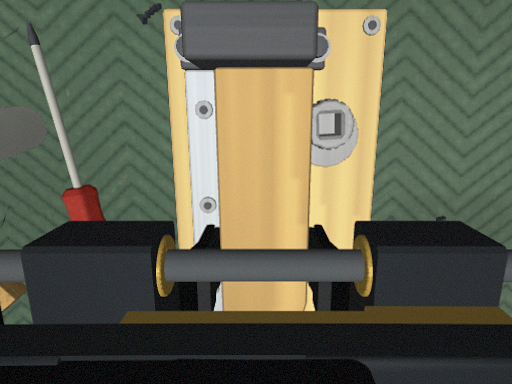

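The leg is held straight above the jig. The fence runs along columns 185-215, the bush block is at rows 5-65, and the cam hub with its square socket is at (330,123). Next I measure the jig in this view.

Run:
```python
from h import *
np.set_printoptions(precision=4,suppress=True)
W=np.load("w2.npz")["W"]
def edge(rows,lo,hi,umin,umax,nm):
    for side in (0,-1):
        pts=[]
        for v in rows:
            w=W[v,umin:umax];k=np.where((w[:,2]>lo)&(w[:,2]<hi))[0]
            if len(k): pts.append(w[k[side]])
        pts=np.array(pts); 
        if len(pts)<5: continue
        f=np.polyfit(pts[:,1],pts[:,0],1);res=abs(np.polyval(f,pts[:,1])-pts[:,0]);g=res<.0015+np.median(res)
        f=np.polyfit(pts[g,1]+.12,pts[g,0],1);print(nm,side,"x at y=-.12:",f[1],"yaw",-np.degrees(np.arctan(f[0])),g.sum(),np.median(pts[:,2]))
edge(range(20,215),.010,.024,150,420,"base")
edge(range(75,200),.029,.040,150,300,"fence")
edge(range(80,210),.1,.14,200,330,"leg")
V=W[:80,170:330].reshape(-1,3);V=V[V[:,2]>.07];print("block",cv2.minAreaRect((V[:,:2]*1000).astype(np.float32)),len(V),np.percentile(V,[2,98],axis=0).tolist())
V=W[85:160,290:370].reshape(-1,3);H=V[(V[:,2]>.048)&(V[:,2]<.06)];print("hub",cv2.minEnclosingCircle((H[:,:2]*1000).astype(np.float32)),np.median(H[:,2]))
L=W[60:215,215:315].reshape(-1,3);L=L[L[:,2]>.1];print("leg end y",np.percentile(L[:,1],[0.5,1,2]),np.median(L[:,2]))
# socket
S=cv2.imread("pics/w2.png")[95:150,300:355]
cv2.imwrite("pics/w2s.png",cv2.resize(S,None,fx=8,fy=8,interpolation=cv2.INTER_CUBIC))
```

```text
base 0 x at y=-.12: 0.6609071167311557 yaw -0.1360823741244491 195 0.016919500967644552
base -1 x at y=-.12: 0.5121300437683878 yaw 0.1616548322107039 195 0.017578618245583738
fence 0 x at y=-.12: 0.6452493601552037 yaw -0.22479433836916457 125 0.03356381726985419
fence -1 x at y=-.12: 0.6267962284874954 yaw 0.014378553263684512 125 0.034294082513978835
leg 0 x at y=-.12: 0.6142985301059836 yaw 0.06814146771039181 130 0.12272700245481726
leg -1 x at y=-.12: 0.5747622889191055 yaw 0.16028165276135692 130 0.12280721996173602
block ((601.477294921875, -216.1982421875), (42.253353118896484, 70.30098724365234), 89.85274505615234) 9646 [[0.5685170015409374, -0.23579051900743406, 0.07490068134923589], [0.6341056673600328, -0.1956778517051658, 0.12430519630539918]]
hub ((553.2772216796875, -174.9546356201172), 15.891501426696777) 0.054010195331691116
leg end y [-0.1997 -0.1994 -0.1988] 0.12362442582378569
```

View pics/w2s.png

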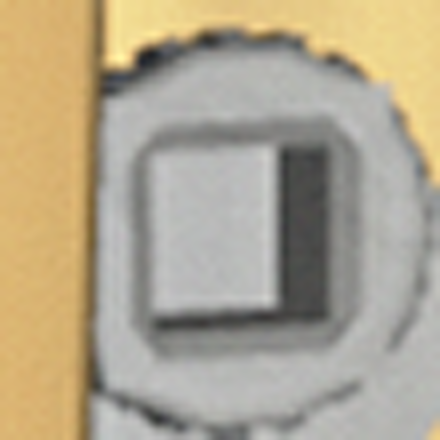

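The socket in the close-up is square to the picture, within about 1°, so the cam stands near 0 rad and the socket's yaw near 0. The jig is at about (0.586, -0.122). I lower the leg with clearance on both sides.

Run:
```python
from h import *
W=np.load("w2.npz")["W"]
V=W[:80,170:330].reshape(-1,3);V=V[(V[:,2]>.07)&(V[:,2]<.083)];print("block",np.percentile(V[:,1],[1,50,98,99.5]),np.percentile(V[:,0],[1,99]))
row([.598,-.114,.222],180)
```

```text
block [-0.23668508 -0.22234173 -0.20879197 -0.20865438] [0.56745259 0.63518095]
t 5.72 shift [-4.1 -1.6 63.9] rot [ 0.14 -0.11 -0.29]
```

```bash
python3 -m creep '[[-1,-4.1,-3,25,0,0,-0.2],[-1,-4.1,-3,45,0,0,-0.2],[-1,-4.1,-3,56,0,0,-0.2],[-1,-4.1,-3,61,0,0,-0.2],[-1,-4.1,-3,63,0,0,-0.2],[-1,-4.1,-3,64,0,0,-0.2],[-1,-4.1,-3,64,0,0,-0.2]]'
```

```text
time_s: 6.3
tcp_pos: [0.5979, -0.1076, 0.2254]
ee_rot: [[0.004, -1.0, 0.001], [-1.0, -0.004, -0.0], [0.0, -0.001, -1.0]]
wrist_force: [-0.1, -0.9, -1.0]
gripper_width: 0.457
gripper_force: 30.0
```

```bash
python3 -m creep '[[-1,5,0,2,0,0,0],[-1,9,0,3.5,0,0,0],[-1,12,0,3.5,0,0,0],[-1,14,0,3.5,0,0,0],[-1,15,0,3.5,0,0,0],[-1,16,0,3.5,0,0,0]]' && python3 -m creep '[[-1,0.7,0,0,0,0,0],[-1,1.4,0,0,0,0,0],[-1,1.4,0,0,0,0,0]]'
```

```text
time_s: 6.8
tcp_pos: [0.5976, -0.1238, 0.2215]
ee_rot: [[0.002, -1.0, 0.001], [-1.0, -0.002, 0.001], [-0.001, -0.001, -1.0]]
wrist_force: [-0.2, 4.7, -0.7]
gripper_width: 0.453
gripper_force: 30.0
time_s: 7.05
tcp_pos: [0.5977, -0.124, 0.2215]
ee_rot: [[0.003, -1.0, 0.001], [-1.0, -0.003, 0.002], [-0.002, -0.001, -1.0]]
wrist_force: [-0.2, 6.4, -0.1]
gripper_width: 0.451
gripper_force: 30.0
```

```bash
python3 -m creep '[[-1,0,-1.5,0.5,0,0,0],[-1,0,-2.7,1,0,0,0],[-1,0,-3.5,1,0,0,0],[-1,0,-4.2,1,0,0,0],[-1,0,-4.5,1,0,0,0],[-1,0,-4.5,1,0,0,0]]'
```

```text
time_s: 7.55
tcp_pos: [0.6001, -0.1241, 0.2209]
ee_rot: [[0.001, -1.0, -0.007], [-1.0, -0.001, 0.002], [-0.002, 0.007, -1.0]]
wrist_force: [-8.7, 7.8, 8.7]
gripper_width: 0.458
gripper_force: 30.0
```

```bash
python3 -m creep '[[0.5,0,1,-0.5,0,0,0],[0.5,0,1,-0.5,0,0,0],[0.5,0,1,-0.5,0,0,0],[0.5,0,1,-0.5,0,0,0]]' && python3 -m creep '[[0.5,0,0,-30,0,0,0],[0.6,0,0,-70,0,0,0],[1,0,0,-105,0,0,0],[1,0,0,-105,0,0,0]]'
python3 - <<'E'
from h import *
p,d,K,D,T=cap("wrist");save("w3",p);np.savez("w3.npz",W=cloud(d,K,D,T))
E
```

```text
time_s: 7.88
tcp_pos: [0.6014, -0.1254, 0.2209]
ee_rot: [[0.003, -1.0, 0.001], [-1.0, -0.003, -0.0], [0.0, -0.001, -1.0]]
wrist_force: [-0.1, -0.0, 0.3]
gripper_width: 0.675
gripper_force: 0.0
time_s: 8.22
tcp_pos: [0.6034, -0.1257, 0.3343]
ee_rot: [[0.005, -1.0, 0.016], [-1.0, -0.005, -0.002], [0.002, -0.016, -1.0]]
wrist_force: [1.7, 0.4, 1.6]
gripper_width: 0.87
gripper_force: 0.0
```

View pics/w3.png

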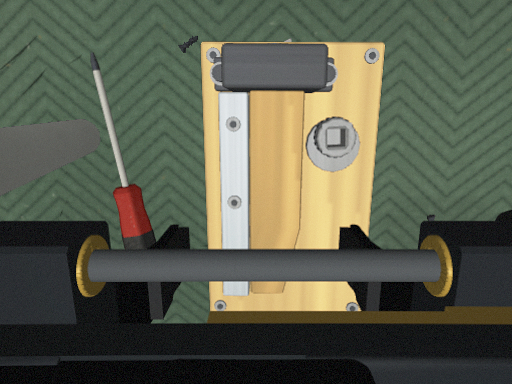

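The leg lies along the fence with its square end against the bush block (row 90). The cam is clear at (333,140). Next, the key.

Run:
```python
from h import *
row([.612,.30,.335],194.8)
W=np.load("w3.npz")["W"]
L=W[95:215,245:310].reshape(-1,3);L=L[(L[:,2]>.05)&(L[:,2]<.065)];print("leg",np.percentile(L,[1,50,99],axis=0).round(4).tolist())
V=W[40:95,210:340].reshape(-1,3);V=V[(V[:,2]>.07)&(V[:,2]<.083)];print("block inner",np.percentile(V[:,1],99))
```

```text
t 8.27 shift [-425.5  -11.2   -4.5] rot [ -0.6   -0.12 -14.59]
leg [[0.5798, -0.2046, 0.0566], [0.5993, -0.1634, 0.0583], [0.6191, -0.116, 0.0599]]
block inner -0.2089582249344721
```

```bash
python3 -m creep '[[1,-300,-8,-4,0,0,-14.6],[1,-300,-8,-4,0,0,-14.6],[1,-300,-8,-4,0,0,-14.6],[1,-300,-8,-4,0,0,-14.6],[1,-300,-8,-4,0,0,-14.6],[1,-300,-8,-4,0,0,-14.6],[1,-300,-8,-4,0,0,-14.6],[1,-300,-8,-4,0,0,-14.6]]' && python3 -m creep '[[1,-125,30,0,0,0,0],[1,-125,30,0,0,0,0],[1,-125,30,0,0,0,0],[1,-125,30,0,0,0,0],[1,-125,30,0,0,0,0],[1,-125,30,0,0,0,0]]'
python3 - <<'E'
from h import *
p,d,K,D,T=cap("wrist");save("w4",p);W=cloud(d,K,D,T)
o=vision.cut_out("wrist","key");P=W[o[0]["region"]];P=P[~np.isnan(P[:,0])];print(o[0]["conf"],o[0]["uv"])
Q=P[(P[:,2]>.105)];print(len(Q),np.median(Q[:,2]),cv2.minAreaRect((Q[:,:2]*1000).astype(np.float32)),np.percentile(Q,[2,98],axis=0).round(4).tolist())
row([.6305,.228,.335],194.8)
E
```

```text
time_s: 8.93
tcp_pos: [0.6081, 0.1801, 0.3284]
ee_rot: [[0.26, -0.966, 0.0], [-0.966, -0.26, 0.0], [-0.0, -0.0, -1.0]]
wrist_force: [-0.4, -0.7, -0.3]
gripper_width: 1.002
gripper_force: 0.0
time_s: 9.43
tcp_pos: [0.5472, 0.2878, 0.3289]
ee_rot: [[0.256, -0.967, -0.001], [-0.967, -0.256, -0.001], [0.001, 0.001, -1.0]]
wrist_force: [0.6, -1.1, 0.4]
gripper_width: 1.002
gripper_force: 0.0
0.61 [147.3, 83.7]
4039 0.11395151114019758 ((631.390625, 225.94503784179688), (15.213733673095703, 79.93790435791016), 15.21562671661377) [[0.6178, 0.1903, 0.1061], [0.6436, 0.2609, 0.1161]]
t 9.53 shift [ 77.8 -65.1  -5.8] rot [ 0.06 -0.03 -0.12]
```

View pics/w4.png

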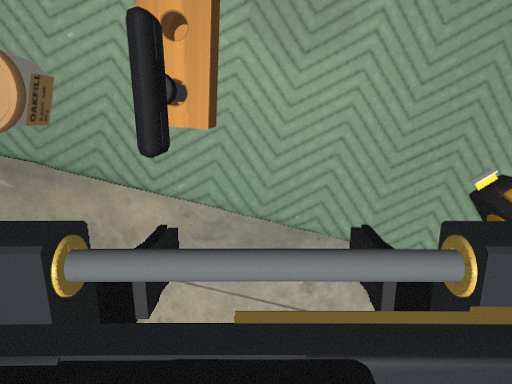

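The key's handle is at (147,84), with its hole in the block beneath it. Its centre is about (0.631, 0.2265) with a yaw of 15°, as the top camera found.

```bash
python3 -m creep '[[1,39,-33,0,0,0,-0.3],[1,78,-66,0,0,0,-0.3],[1,79.2,-66,0,0,0,-0.3],[1,79.2,-66,0,0,0,-0.3],[1,79.2,-66,30,0,0,-0.3],[1,79.2,-66,55,0,0,-0.3],[1,79.2,-66,65,0,0,-0.3],[1,79.2,-66,65,0,0,-0.3]]'
python3 - <<'E'
from h import *
row([.631,.2268,.264],195)
E
```

```text
time_s: 10.2
tcp_pos: [0.6306, 0.2268, 0.2613]
ee_rot: [[0.258, -0.966, -0.006], [-0.966, -0.258, -0.003], [0.002, 0.007, -1.0]]
wrist_force: [0.1, -0.7, -0.7]
gripper_width: 1.002
gripper_force: 0.0
t 10.2 shift [ 0.1 -0.4 -2.7] rot [ 0.4  -0.1  -0.03]
```

Closing (about 73 mm of travel, so about 20 rows).

```bash
python3 -m creep '[[-1,0,0,0,0,0,0],[-1,0,0,0,0,0,0],[-1,0,0,0,0,0,0],[-1,0,0,0,0,0,0],[-1,0,0,0,0,0,0],[-1,0,0,0,0,0,0],[-1,0,0,0,0,0,0],[-1,0,0,0,0,0,0]]' >/dev/null; python3 -m creep '[[-1,0,0,0,0,0,0],[-1,0,0,0,0,0,0],[-1,0,0,0,0,0,0],[-1,0,0,0,0,0,0],[-1,0,0,0,0,0,0],[-1,0,0,0,0,0,0],[-1,0,0,0,0,0,0],[-1,0,0,0,0,0,0]]'
```

```text
time_s: 11.53
tcp_pos: [0.6313, 0.2283, 0.2647]
ee_rot: [[0.26, -0.966, -0.0], [-0.966, -0.26, -0.0], [-0.0, 0.0, -1.0]]
wrist_force: [-0.6, -0.5, -0.4]
gripper_width: 0.225
gripper_force: 30.0
```

```bash
python3 -m creep '[[-1,0,0,0,0,0,0],[-1,0,0,0,0,0,0],[-1,0,0,0,0,0,0],[-1,0,0,0,0,0,0]]'
python3 - <<'E'
from h import *
p,d,K,D,T=cap("top");W=cloud(d,K,D,T)
o=vision.cut_out("top","key")
for q in o[:2]:
    P=W[q["region"]];P=P[(P[:,2]>.1)&(P[:,2]<.125)];print(q["conf"],len(P));
    if len(P)>5: print(cv2.minAreaRect((P[:,:2]*1000).astype(np.float32)))
save("t5",p); cv2.imwrite("pics/t5c.png",cv2.resize(p[100:190,90:230,::-1],None,fx=5,fy=5))
E
```

```text
time_s: 11.87
tcp_pos: [0.6313, 0.2283, 0.2647]
ee_rot: [[0.26, -0.966, -0.0], [-0.966, -0.26, -0.0], [-0.0, 0.0, -1.0]]
wrist_force: [0.7, -0.3, -0.5]
gripper_width: 0.224
gripper_force: 30.0
0.29 0
```

View pics/t5c.png

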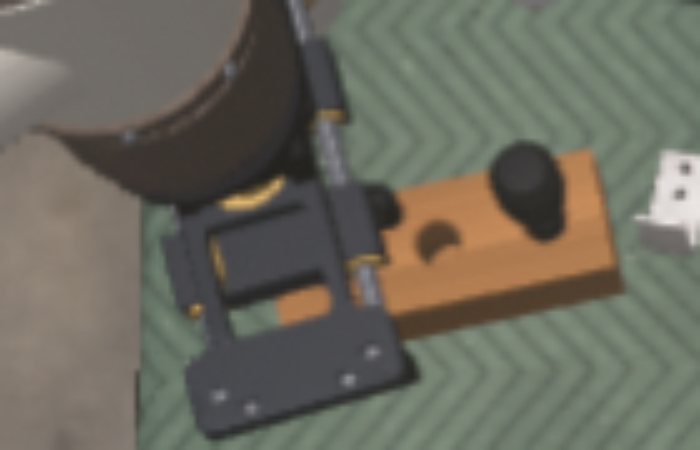

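The gripper has closed round the handle, and the handle's end shows at (380,205) in the crop. The opening reads 19 mm where 14 mm is expected. I lift straight up and check how it hangs.

```bash
python3 -m creep '[[-1,0,0,-12,0,0,0],[-1,0,0,-28,0,0,0],[-1,0,0,-45,0,0,0],[-1,0,0,-62,0,0,0],[-1,0,0,-62,0,0,0],[-1,0,0,-62,0,0,0]]'
python3 - <<'E'
from h import *
p,d,K,D,T=cap("scene");save("s6",p);W=cloud(d,K,D,T)
for q in vision.cut_out("scene","key")[:2]:
    P=W[q["region"]];P=P[~np.isnan(P[:,0])];print(q["conf"],q["uv"],len(P),np.percentile(P,[2,50,98],axis=0).round(3).tolist())
    u,v=map(int,q["uv"]);
    cv2.imwrite("pics/s6c.png",cv2.resize(p[max(0,v-70):v+60,max(0,u-80):u+80,::-1],None,fx=4.5,fy=4.5)) if q is not None and P[:,0].size and not __import__("os").path.exists("pics/s6c.png") else 0
E
```

```text
time_s: 12.47
tcp_pos: [0.6313, 0.2283, 0.3281]
ee_rot: [[0.26, -0.966, 0.002], [-0.966, -0.26, 0.002], [-0.001, -0.002, -1.0]]
wrist_force: [0.1, 1.1, -1.5]
gripper_width: 0.223
gripper_force: 30.0
```

Run:
```python
from h import *
np.set_printoptions(precision=4,suppress=True)
s=r.sense();R=np.array(s["ee_rot"]);t=np.array(s["tcp_pos"])
A=[]
for c in ["scene","top","wrist"]:
    p,d,K,D,T=cap(c);W=cloud(d,K,D,T).reshape(-1,3);X=(W-t)@R*1000
    X=X[(abs(X[:,0])<60)&(abs(X[:,1])<40)&(X[:,2]>120)&(X[:,2]<275)]
    print(c,len(X))
    for lo in range(120,275,8):
        m=(X[:,2]>=lo)&(X[:,2]<lo+8)
        if m.sum()>3: print(lo,m.sum(),np.percentile(X[m,0],[3,50,97]).round(1),np.percentile(X[m,1],[3,50,97]).round(1))
p,d,K,D,T=cap("scene")
q=cv2.projectPoints((t-[0,0,.2]).reshape(1,3),*(lambda I:(cv2.Rodrigues(I[:3,:3])[0],I[:3,3]))(np.linalg.inv(T)),K,D)[0].ravel();print(q)
u,v=map(int,q);cv2.imwrite("pics/s6c.png",cv2.resize(p[max(0,v-55):v+55,max(0,u-70):u+70,::-1],None,fx=5,fy=5,interpolation=cv2.INTER_CUBIC))
```

```text
scene 570
120 15 [-9.4 -5.7  0.7] [-15.7 -14.4 -13.4]
128 5 [-3.8 -1.5  1.3] [-16.1 -14.7 -14.2]
136 10 [-12.6 -11.1   4.5] [-22.8 -17.7  23.3]
144 78 [-36.7 -20.9   4.2] [-20.5   1.2  22.2]
152 101 [-38.1 -19.4  -2.8] [-16.8   5.3  20.3]
160 84 [-38.4 -12.7   4.7] [-15.2   6.7  19.1]
168 76 [-38.2 -11.1  22.8] [-5.1  7.  18.7]
176 32 [-10.7  -5.8  10.6] [ 4.3 17.2 18.5]
184 6 [-9.3 -7.4 -5. ] [0.1 2.8 5.1]
192 14 [-5.2 -4.3 -1.4] [-5.4  2.9  5.7]
200 19 [-5.  -3.7  6.9] [-4.   4.9  6.4]
208 25 [-5.7 -3.6  5.7] [-6.8  3.8  6.2]
216 24 [-5.6 -3.7  5.8] [-5.   3.7  6.3]
224 18 [-4.8 -2.4  5.4] [-4.9  4.5  5.8]
232 25 [-5.3 -3.8  7. ] [-4.9  3.3  5.7]
240 21 [-5.1 -3.2  6.9] [-6.   4.5  6.2]
248 16 [-5.2 -3.   6.5] [-6.4  3.6  5.8]
top 69
144 13 [32.8 34.7 37.4] [-3.4  0.9  5.7]
152 23 [32.3 37.4 40.3] [-3.8  4.1  8.2]
160 10 [31.7 35.6 40.3] [1.8 6.8 8.4]
168 7 [33.2 36.7 40. ] [2.7 6.7 8. ]
176 8 [-8.1 -1.9 36. ] [ 5.3 18.1 19.1]
wrist 5911
120 234 [ 1.2  8.4 13. ] [-15.7  14.3  15.9]
128 889 [-3.9  1.8  7.3] [-14.2  -9.4  14.4]
136 71 [-7.5 -1.7  5.2] [-9.5  9.6  9.8]
144 2402 [-14.1  20.5  39.1] [-4.8  0.4  5.6]
152 1345 [-16.   20.1  41.9] [-16.8  -0.5  17.2]
160 395 [ 8.9 12.5 42.4] [-17.6  -0.1  17.9]
168 322 [ 6.5 12.1 42.4] [-17.7  -1.3  17.6]
176 249 [ 2.8 11.  12.8] [-17.3  -8.   17.7]
184 4 [5.5 5.7 7.3] [-9.4 -9.1  8.1]
[150.985  207.0734]
```

View pics/s6c.png

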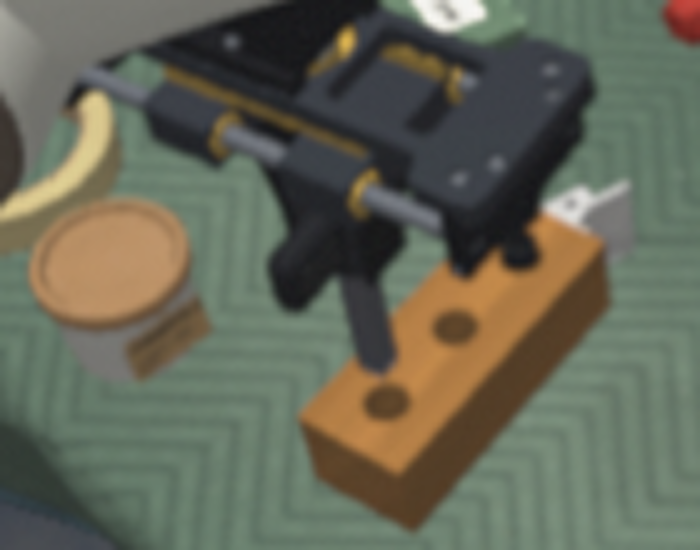

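The key is upright and clear of its hole, tip down towards (380,365) in the crop. It is held within 1 mm of the tool's centre. Now to the cam.

Run:
```python
from h import *
row([.5533,-.1748,.34],180)
```

```text
t 12.77 shift [368.9 180.  -13.9] rot [ 0.12 -0.05 15.07]
```

```bash
python3 -m creep '[[-1,0,0,-12,0,0,0],[-1,30,15,-12,0,0,0],[-1,60,30,-12,0,0,3],[-1,95,47,-12,0,0,6],[-1,130,65,-12,0,0,9],[-1,165,82,-12,0,0,12],[-1,200,98,-12,0,0,15],[-1,235,115,-12,0,0,15]]' && python3 -m creep '[[-1,37,0,0,0,0,0],[-1,74,0,0,0,0,0],[-1,110,10,0,0,0,0],[-1,130,20,0,0,0,0],[-1,140,25,0,0,0,0],[-1,140,25,0,0,0,0],[-1,140,25,0,0,0,0]]'
python3 - <<'E'
from h import *
row([.5533,-.1748,.335],180)
E
```

```text
time_s: 13.43
tcp_pos: [0.5809, -0.0301, 0.3398]
ee_rot: [[0.0, -1.0, 0.001], [-1.0, -0.0, -0.0], [0.0, -0.001, -1.0]]
wrist_force: [0.7, -0.1, -1.4]
gripper_width: 0.219
gripper_force: 30.0
time_s: 14.02
tcp_pos: [0.5566, -0.1687, 0.3393]
ee_rot: [[0.001, -1.0, 0.001], [-1.0, -0.001, -0.0], [0.0, -0.001, -1.0]]
wrist_force: [1.6, -0.3, -0.6]
gripper_width: 0.223
gripper_force: 30.0
t 14.02 shift [6.1 3.3 4.3] rot [-0.06 -0.    0.04]
```

```bash
python3 -m creep '[[-1,6.1,3.3,5,0,0,0],[-1,6.1,3.3,12,0,0,0],[-1,6.1,3.3,15,0,0,0],[-1,6.1,3.3,15,0,0,0],[-1,6.1,3.3,15,0,0,0]]'
python3 - <<'E'
from h import *
s=r.sense();print(s["tcp_pos"])
for c in ("scene","top","wrist"):
    p,d,K,D,T=cap(c);W=cloud(d,K,D,T).reshape(-1,3)
    N=W[(abs(W[:,0]-.5533)<.03)&(abs(W[:,1]+.1748)<.03)]
    for nm,lo,hi in (("hub",.047,.058),("bar",.072,.12),("disc",.028,.036)):
        Q=N[(N[:,2]>lo)&(N[:,2]<hi)]
        if len(Q)>5: print(c,nm,len(Q),np.percentile(Q[:,:2],[2,50,98],axis=0).round(4).tolist())
p,d,K,D,T=cap("scene")
q=cv2.projectPoints(np.array([[.5533,-.1748,.07]]),*(lambda I:(cv2.Rodrigues(I[:3,:3])[0],I[:3,3]))(np.linalg.inv(T)),K,D)[0].ravel();u,v=map(int,q)
cv2.imwrite("pics/s7c.png",cv2.resize(p[v-35:v+35,u-45:u+45,::-1],None,fx=8,fy=8,interpolation=cv2.INTER_CUBIC))
E
```

```text
time_s: 14.43
tcp_pos: [0.5535, -0.1741, 0.3232]
ee_rot: [[0.002, -1.0, -0.001], [-1.0, -0.002, -0.0], [0.0, 0.001, -1.0]]
wrist_force: [0.2, 0.2, -1.4]
gripper_width: 0.223
gripper_force: 30.0
[ 0.55349633 -0.17409013  0.32317968]
scene hub 138 [[0.5397, -0.1948], [0.5619, -0.1689], [0.5829, -0.1495]]
scene bar 115 [[0.5477, -0.1783], [0.5506, -0.1686], [0.5604, -0.166]]
scene disc 146 [[0.531, -0.1929], [0.551, -0.1586], [0.5809, -0.1456]]
top hub 76 [[0.5381, -0.1726], [0.5523, -0.1616], [0.5826, -0.1461]]
top disc 179 [[0.5311, -0.1763], [0.5464, -0.1566], [0.5715, -0.1457]]
wrist hub 277 [[0.5386, -0.2036], [0.5793, -0.1799], [0.5832, -0.1589]]
wrist disc 452 [[0.5309, -0.195], [0.5373, -0.1672], [0.5793, -0.1524]]
```

View pics/s7c.png

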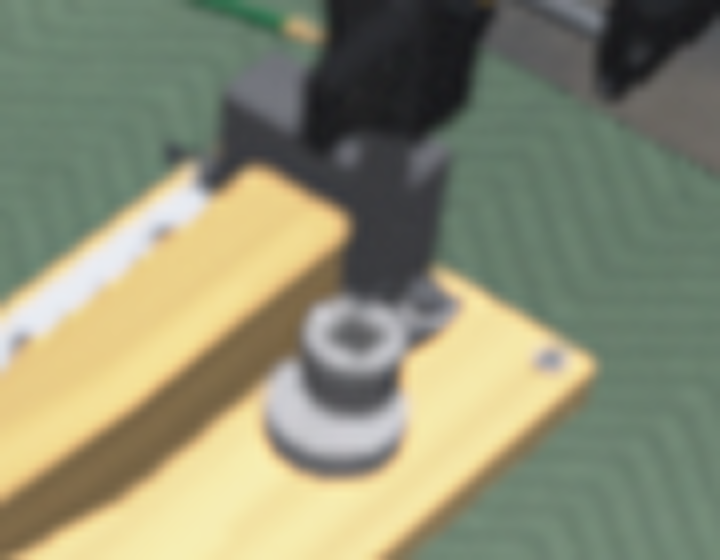

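Run:
```python
from h import *
p,d,K,D,T=cap("scene");I=np.linalg.inv(T);W=cloud(d,K,D,T)
pr=lambda P:cv2.projectPoints(np.array(P,float).reshape(-1,3),cv2.Rodrigues(I[:3,:3])[0],I[:3,3],K,D)[0].reshape(-1,2)
u,v=map(int,pr([.5533,-.1748,.07])[0])
crop=lambda P:((pr(P)-[u-45,v-35]+.5)*8-.5).round(0).tolist()
print("pred socket",crop([.5533,-.1748,.054]),"pred tip, bar",crop([[.5535,-.1741,.0655],[.5535,-.1741,.085]]))
def back(c,z):
    uv=(np.array(c)+.5)/8-.5+[u-45,v-35]
    n=cv2.undistortPoints(np.array(uv,np.float32).reshape(1,1,2),K,D).ravel();ray=T[:3,:3]@[*n,1];return (T[:3,3]+ray*(z-T[2,3])/ray[2]).round(4)
print("socket",back([355,335],.054),"tip",back([390,298],.0655))
N=W.reshape(-1,3);N=N[(abs(N[:,0]-.553)<.0185)&(N[:,1]>-.2)&(N[:,1]<-.145)]
Q=N[(N[:,2]>.049)&(N[:,2]<.058)];print(len(Q),np.percentile(Q[:,:2],[2,50,98],axis=0).round(4).tolist(),cv2.minEnclosingCircle((Q[:,:2]*1000).astype(np.float32)))
```

```text
pred socket [[362.0, 327.0]] pred tip, bar [[365.0, 300.0], [372.0, 250.0]]
socket [ 0.5529 -0.1707  0.054 ] tip [ 0.5485 -0.1797  0.0655]
73 [[0.5399, -0.185], [0.5531, -0.1694], [0.5664, -0.1565]] ((553.8262329101562, -171.13258361816406), 16.092300415039062)
```

The crop shows the bar just above and behind the socket (355,335), with the dark bush block partly merging with it. The scene and top cameras put the hub at y = -0.171, the wrist camera at -0.175. I compare the bar and the hub in one frame.

Run:
```python
from h import *
p,d,K,D,T=cap("scene");print(T[:3,3])
B=[]
for i in range(4):
    if i: p,d,K,D,T=cap("scene")
    W=cloud(d,K,D,T).reshape(-1,3)
    B.append(W[(abs(W[:,0]-.5533)<.013)&(abs(W[:,1]+.1741)<.013)&(W[:,2]>.074)&(W[:,2]<.13)])
B=np.vstack(B)
print(len(B));print(np.histogram(B[:,0]*1000,bins=np.arange(540,568,1)));print(np.histogram(B[:,1]*1000,bins=np.arange(-188,-160,1)))
```

```text
[0.12463814 0.51186803 0.81576132]
522
(array([  0,   0,   0,   0,   0,   0,   4,  35, 101,  78,  42,  28,  25,
        31,  28,  29,  30,  30,  18,  26,  11,   3,   3,   0,   0,   0,
         0]), array([540, 541, 542, 543, 544, 545, 546, 547, 548, 549, 550, 551, 552,
       553, 554, 555, 556, 557, 558, 559, 560, 561, 562, 563, 564, 565,
       566, 567]))
(array([  0,   0,   0,   0,   0,   0,   3,   2,  13,  10,  21,   8,  17,
        21,  19,  14,  25,  43,  63, 116,  89,  42,  16,   0,   0,   0,
         0]), array([-188, -187, -186, -185, -184, -183, -182, -181, -180, -179, -178,
       -177, -176, -175, -174, -173, -172, -171, -170, -169, -168, -167,
       -166, -165, -164, -163, -162, -161]))
```

In the scene frame the bar is at (0.5548, -0.1743) and the hub at (0.554, -0.171), so I correct by +3.2 mm in y and -1 mm in x, then lower carefully.

```bash
python3 -m creep '[[-1,-3.2,1,0,0,0,0],[-1,-3.2,1,0,0,0,0],[-1,-3.2,1,6,0,0,0],[-1,-3.2,1,9,0,0,0],[-1,-3.2,1,12,0,0,0],[-1,-3.2,1,15,0,0,0],[-1,-3.2,1,17,0,0,0],[-1,-3.2,1,18,0,0,0]]'
```

```text
time_s: 15.55
tcp_pos: [0.5523, -0.1715, 0.3053]
ee_rot: [[0.001, -1.0, -0.0], [-1.0, -0.001, -0.0], [0.0, 0.0, -1.0]]
wrist_force: [0.4, -0.4, -1.6]
gripper_width: 0.222
gripper_force: 30.0
```

```bash
python3 -m creep '[[-1,0,0,3,0,0,0],[-1,0,0,6,0,0,0],[-1,0,0,9,0,0,0],[-1,0,0,11,0,0,0],[-1,0,0,13,0,0,0],[-1,0,0,14.5,0,0,0],[-1,0,0,14.5,0,0,0]]' && python3 -m creep '[[-1,0,0,0.7,0,0,0],[-1,0,0,1.4,0,0,0],[-1,0,0,2.1,0,0,0],[-1,0,0,2.1,0,0,0]]'; python3 -c "
from h import *
s=r.sense();print(s['moment'],s['wrist_force'])"
```

```text
time_s: 16.13
tcp_pos: [0.5523, -0.1715, 0.2909]
ee_rot: [[0.001, -1.0, -0.0], [-1.0, -0.001, 0.0], [-0.0, 0.0, -1.0]]
wrist_force: [1.7, 0.0, -1.4]
gripper_width: 0.222
gripper_force: 30.0
time_s: 16.47
tcp_pos: [0.5524, -0.1715, 0.2896]
ee_rot: [[0.002, -1.0, 0.001], [-1.0, -0.002, -0.0], [0.0, -0.001, -1.0]]
wrist_force: [-0.5, 0.4, 1.5]
gripper_width: 0.219
gripper_force: 30.0
[ 0.08466701  0.00533409 -0.01501675] [-0.45822739  0.43517198  1.54020991]
```

```bash
python3 -m creep '[[-1,0,0,0.8,0,0,0],[-1,0,0,0.8,0,0,4],[-1,0,0,0.8,0,0,9],[-1,0,0,0.8,0,0,14],[-1,0,0,0.8,0,0,19],[-1,0,0,0.8,0,0,24],[-1,0,0,0.8,0,0,28],[-1,0,0,0.8,0,0,28]]' && python3 -c "
from h import *
s=r.sense();print(s['moment'],s['joints'])"
```

```text
time_s: 17.13
tcp_pos: [0.5529, -0.1716, 0.2895]
ee_rot: [[-0.469, -0.883, 0.003], [-0.883, 0.469, -0.001], [-0.001, -0.003, -1.0]]
wrist_force: [-0.1, -0.8, 5.0]
gripper_width: 0.221
gripper_force: 30.0
[-0.00226055 -0.22464059  0.01714296] [ -1.21069523  23.70243779 -15.07713334   0.05426252 -51.05545071
 -26.77369855]
```

```bash
python3 -m creep '[[-1,0,0,0,0,0,5],[-1,0,0,0,0,0,10],[-1,0,0,0,0,0,15],[-1,0,0,0,0,0,20],[-1,0,0,0,0,0,25],[-1,0,0,0,0,0,28],[-1,0,0,0,0,0,30],[-1,0,0,0,0,0,30]]' && python3 -c "
from h import *
s=r.sense();print(s['moment'])"
```

```text
time_s: 17.8
tcp_pos: [0.553, -0.1717, 0.2896]
ee_rot: [[-0.846, -0.533, 0.003], [-0.533, 0.846, -0.001], [-0.002, -0.003, -1.0]]
wrist_force: [1.3, -2.1, 4.6]
gripper_width: 0.221
gripper_force: 30.0
[-0.21114773 -0.39175974  0.06194354]
```

```bash
python3 -m creep '[[-1,0,0,0,0,0,2],[-1,0,0,0,0,0,4],[-1,0,0,0,0,0,6],[-1,0,0,0,0,0,6]]' && python3 -c "
from h import *
s=r.sense();print(s['moment'])"; python3 -m creep '[[-1,0,0,0,0,0,2],[-1,0,0,0,0,0,4],[-1,0,0,0,0,0,4]]' && python3 -c "
from h import *
s=r.sense();print(s['moment'])"
```

```text
time_s: 18.13
tcp_pos: [0.553, -0.1717, 0.2895]
ee_rot: [[-0.897, -0.442, 0.003], [-0.442, 0.897, -0.001], [-0.003, -0.002, -1.0]]
wrist_force: [1.1, -1.6, 6.4]
gripper_width: 0.221
gripper_force: 30.0
[-0.30489806 -0.54412923  0.06436067]
time_s: 18.38
tcp_pos: [0.553, -0.1717, 0.2895]
ee_rot: [[-0.926, -0.378, 0.003], [-0.378, 0.926, -0.001], [-0.003, -0.002, -1.0]]
wrist_force: [1.1, -1.5, 4.5]
gripper_width: 0.216
gripper_force: 30.0
[-0.28425301 -0.45493431  0.0456503 ]
```

```bash
for i in 1 2; do python3 -m creep '[[-1,0,0,0,0,0,2],[-1,0,0,0,0,0,4],[-1,0,0,0,0,0,4]]' && python3 -c "
from h import *
s=r.sense();print(s['moment'])"; done
```

```text
time_s: 18.63
tcp_pos: [0.553, -0.1717, 0.2895]
ee_rot: [[-0.95, -0.313, 0.003], [-0.313, 0.95, -0.001], [-0.003, -0.002, -1.0]]
wrist_force: [1.1, -1.4, 5.1]
gripper_width: 0.22
gripper_force: 30.0
[-0.34999541 -0.47433135  0.12334747]
time_s: 18.88
tcp_pos: [0.5529, -0.1717, 0.2895]
ee_rot: [[-0.969, -0.246, 0.003], [-0.246, 0.969, -0.001], [-0.002, -0.002, -1.0]]
wrist_force: [0.7, -1.4, 5.8]
gripper_width: 0.219
gripper_force: 30.0
[-0.40811648 -0.39902533  0.18878456]
```

```bash
for i in 1 2; do python3 -m creep '[[-1,0,0,0,0,0,2],[-1,0,0,0,0,0,4],[-1,0,0,0,0,0,4]]' | grep -E "ee_rot|gripper|force" && python3 -c "
from h import *
s=r.sense();print(s['moment'])"; done
```

```text
ee_rot: [[-0.984, -0.179, 0.003], [-0.179, 0.984, -0.001], [-0.002, -0.002, -1.0]]
wrist_force: [1.5, -2.1, 5.3]
gripper_width: 0.216
gripper_force: 30.0
[-0.40459974 -0.3863772   0.3618558 ]
ee_rot: [[-0.994, -0.11, 0.003], [-0.11, 0.994, -0.001], [-0.003, -0.002, -1.0]]
wrist_force: [0.6, -1.7, 4.9]
gripper_width: 0.219
gripper_force: 30.0
[-0.38637263 -0.44802011  0.41895464]
```

```bash
python3 -m creep '[[-1,0,0,0,0,0,1.5],[-1,0,0,0,0,0,3],[-1,0,0,0,0,0,3]]' | grep -E "ee_rot|gripper|force" && python3 -c "
from h import *
s=r.sense();print(s['moment'])"
```

```text
ee_rot: [[-0.998, -0.058, 0.003], [-0.058, 0.998, -0.001], [-0.003, -0.002, -1.0]]
wrist_force: [2.4, -1.6, 4.4]
gripper_width: 0.221
gripper_force: 30.0
[-0.41538236 -0.48814716  0.30209496]
```

```bash
python3 -m creep '[[-0.2,0,0,-0.5,0,0,0],[0,0,0,-0.5,0,0,0],[0,0,0,-0.5,0,0,0],[0,0,0,-0.5,0,0,0],[0,0,0,-0.5,0,0,0],[0.2,0,0,-0.5,0,0,0]]' && python3 -m creep '[[0.3,0,0,-10,0,0,0],[0.3,0,0,-25,0,0,0],[0.3,0,0,-45,0,0,0],[0.3,0,0,-65,0,0,0],[0.3,0,0,-65,0,0,0]]' && python3 -m creep '[[0.3,-40,0,0,0,0,0],[0.3,-80,0,0,0,0,0],[0.3,-120,0,0,0,0,0],[0.3,-120,0,0,0,0,0],[0.3,-120,0,0,0,0,0]]'
python3 - <<'E'
from h import *
for c in ("wrist","top","scene"):
    p,d,K,D,T=cap(c);W=cloud(d,K,D,T);save("f_"+c,p)
    for t in ("key","leg","cam"):
        o=vision.cut_out(c,t)
        if not o: continue
        P=W[o[0]["region"]];P=P[~np.isnan(P[:,0])]
        if not len(P): continue
        Q=P[P[:,2]>P[:,2].max()-.03];print(c,t,round(o[0]["conf"],2),np.percentile(P,[2,98],axis=0).round(4).tolist(),cv2.minAreaRect((Q[:,:2]*1000).astype(np.float32)))
E
```

```text
time_s: 20.13
tcp_pos: [0.5521, -0.1714, 0.2884]
ee_rot: [[-0.999, -0.054, -0.001], [-0.054, 0.999, 0.0], [0.001, 0.0, -1.0]]
wrist_force: [1.2, -0.6, 0.4]
gripper_width: 0.516
gripper_force: 0.0
time_s: 20.55
tcp_pos: [0.5533, -0.1717, 0.3592]
ee_rot: [[-0.998, -0.055, 0.009], [-0.055, 0.998, -0.002], [-0.009, -0.002, -1.0]]
wrist_force: [1.0, -0.7, 2.0]
gripper_width: 0.646
gripper_force: 0.0
time_s: 20.97
tcp_pos: [0.6735, -0.1647, 0.3517]
ee_rot: [[-0.999, -0.054, -0.003], [-0.054, 0.999, 0.0], [0.003, 0.001, -1.0]]
wrist_force: [-0.7, -0.1, 0.4]
gripper_width: 0.647
gripper_force: 0.0
wrist leg 0.84 [[0.5824, -0.2063, 0.0463], [0.6205, -0.0439, 0.0596]] ((589.873779296875, -164.65139770507812), (10.480367660522461, 2.4524173736572266), 80.302490234375)
wrist cam 0.58 [[0.5449, -0.1898, 0.0307], [0.5773, -0.1497, 0.0556]] ((578.703369140625, -157.849609375), (2.09895920753479, 0.0), -160.02720642089844)
top key 0.78 [[0.516, -0.1893, 0.0496], [0.5849, -0.1556, 0.141]] ((551.4999389648438, -170.90936279296875), (78.01287841796875, 15.714040756225586), 21.67871856689453)
top leg 0.92 [[0.5808, -0.2042, 0.0391], [0.6197, -0.1315, 0.0604]] ((588.5437622070312, -163.8267059326172), (0.0, 0.0), 0.0)
top cam 0.66 [[0.5377, -0.1789, 0.0182], [0.5806, -0.1465, 0.0555]] ((442.2466125488281, -49.5463981628418), (0.0, 0.0), 0.0)
scene key 0.77 [[0.5175, -0.1813, 0.0575], [0.586, -0.1542, 0.1394]] ((552.6408081054688, -169.58323669433594), (77.99636840820312, 16.63221549987793), 19.139616012573242)
scene leg 0.9 [[0.5802, -0.1998, 0.0195], [0.6213, -0.0367, 0.0588]] ((588.9039916992188, -144.72616577148438), (63.34360885620117, 119.84602355957031), 0.3749062120914459)
scene cam 0.56 [[0.5386, -0.1947, 0.0191], [0.5821, -0.1451, 0.0546]] ((551.6785278320312, -168.90933227539062), (30.83757972717285, 29.333528518676758), 36.81387710571289)
```

The key stands seated, with its handle top at 0.140. The leg is home. The key turned about 70°, while the tool turned 87°, so the handle slipped in the pads. With socket play the cam may be only just at "tight", so I regrip and tighten further.

Run:
```python
from h import *
row([.5525,-.1715,.356],110.4)
```

```text
t 21.57 shift [119.5  -0.   -1.8] rot [ -0.     0.02 -17.33]
```

```bash
python3 -m creep '[[0.3,40,0,-2,0,0,-6],[0.3,80,0,-2,0,0,-12],[0.3,119,0,-2,0,0,-17.3],[0.3,119.5,0,-2,0,0,-17.3],[0.3,119.5,0,-2,0,0,-17.3],[0.3,119.5,0,-2,0,0,-17.3]]' | grep tcp; python3 -m creep '[[0.3,0,0,25,0,0,0],[0.3,0,0,50,0,0,0],[0.3,0,0,60,0,0,0],[0.3,0,0,64,0,0,0],[0.3,0,0,64,0,0,0],[0.3,0,0,64,0,0,0]]'; python3 -c "
from h import *
row([.5525,-.1715,.2895],110.4)"
```

```text
tcp_pos: [0.5531, -0.1715, 0.3568]
time_s: 22.57
tcp_pos: [0.5538, -0.1715, 0.2926]
ee_rot: [[-0.937, -0.349, 0.001], [-0.349, 0.937, -0.001], [-0.001, -0.001, -1.0]]
wrist_force: [-0.1, 0.4, 0.7]
gripper_width: 0.652
gripper_force: 0.0
t 22.57 shift [1.2 0.4 3.1] rot [-0.06  0.06  0.01]
```

```bash
python3 -m creep '[[-1,1,0.3,2.5,0,0,0],[-1,1,0.3,2.5,0,0,0],[-1,1,0.3,2.5,0,0,0],[-1,1,0.3,2.5,0,0,0],[-1,1,0.3,2.5,0,0,0],[-1,1,0.3,2.5,0,0,0],[-1,1,0.3,2.5,0,0,0],[-1,1,0.3,2.5,0,0,0]]' >/dev/null;  python3 -m creep '[[-1,0,0,0,0,0,0],[-1,0,0,0,0,0,0],[-1,0,0,0,0,0,0],[-1,0,0,0,0,0,0],[-1,0,0,0,0,0,0]]'; for i in 1 2 3; do python3 -m creep '[[-1,0,0,0,0,0,2],[-1,0,0,0,0,0,4],[-1,0,0,0,0,0,4]]' | grep -E "ee_rot|width" && python3 -c "
from h import *
s=r.sense();print(s['moment'])"; done
```

```text
time_s: 23.65
tcp_pos: [0.5518, -0.1715, 0.2895]
ee_rot: [[-0.937, -0.348, 0.0], [-0.348, 0.937, -0.0], [-0.0, -0.0, -1.0]]
wrist_force: [0.7, 0.1, 1.3]
gripper_width: 0.222
gripper_force: 30.0
ee_rot: [[-0.96, -0.282, 0.0], [-0.282, 0.96, -0.0], [-0.0, -0.0, -1.0]]
gripper_width: 0.222
[ 0.02839873 -0.15732771  0.07460101]
ee_rot: [[-0.977, -0.215, 0.0], [-0.215, 0.977, -0.0], [-0.0, -0.0, -1.0]]
gripper_width: 0.222
[-0.01824376 -0.13656086  0.1867673 ]
ee_rot: [[-0.989, -0.148, 0.0], [-0.148, 0.989, -0.0], [-0.0, -0.0, -1.0]]
gripper_width: 0.225
[-0.03684794 -0.19891081  0.39852204]
```

```bash
for i in 1 2; do python3 -m creep '[[-1,0,0,0,0,0,2],[-1,0,0,0,0,0,4],[-1,0,0,0,0,0,4]]' | grep -E "ee_rot|width|wrist" && python3 -c "
from h import *
s=r.sense();print(s['moment'])"; done
```

```text
ee_rot: [[-0.997, -0.078, 0.0], [-0.078, 0.997, -0.0], [-0.0, -0.0, -1.0]]
wrist_force: [0.2, -0.1, 2.7]
gripper_width: 0.224
[-0.06577572 -0.13533413  0.36133318]
ee_rot: [[-1.0, -0.009, 0.0], [-0.009, 1.0, -0.0], [-0.0, -0.0, -1.0]]
wrist_force: [0.9, -0.5, 3.3]
gripper_width: 0.221
[-0.043224   -0.19644761  0.36463284]
```

```bash
python3 -m creep '[[-0.2,0,0,-0.5,0,0,0],[0,0,0,-0.5,0,0,0],[0,0,0,-0.5,0,0,0],[0,0,0,-0.5,0,0,0],[0,0,0,-0.5,0,0,0],[0.2,0,0,-0.5,0,0,0]]' | grep width && python3 -m creep '[[0.3,0,0,-10,0,0,0],[0.3,0,0,-25,0,0,0],[0.3,0,0,-45,0,0,0],[0.3,0,0,-65,0,0,0],[0.3,0,0,-65,0,0,0]]' >/dev/null&& python3 -m creep '[[0.3,-40,0,0,0,0,0],[0.3,-80,0,0,0,0,0],[0.3,-120,0,0,0,0,0],[0.3,-120,0,0,0,0,0],[0.3,-120,0,0,0,0,0]]'
python3 - <<'E'
from h import *
for c in ("top","scene"):
  for i in range(2):
    p,d,K,D,T=cap(c);W=cloud(d,K,D,T);save("g_"+c,p)
    o=vision.cut_out(c,"key");P=W[o[0]["region"]];Q=P[P[:,2]>.115]
    x=Q[:,:2]-Q[:,:2].mean(0);w=np.linalg.svd(x,full_matrices=False)[2][0];print(c,cv2.minAreaRect((Q[:,:2]*1000).astype(np.float32)),"pca",np.degrees(np.arctan(w[1]/w[0])),np.percentile(Q[:,2],[50,95]))
p,d,K,D,T=cap("top");I=np.linalg.inv(T)
u,v=cv2.projectPoints(np.array([[.585,-.125,.05]]),cv2.Rodrigues(I[:3,:3])[0],I[:3,3],K,D)[0].ravel().astype(int)
cv2.imwrite("pics/g_c.png",cv2.resize(p[v-55:v+55,u-75:u+75,::-1],None,fx=5,fy=5,interpolation=cv2.INTER_CUBIC))
E
```

```text
gripper_width: 0.512
time_s: 26.23
tcp_pos: [0.6731, -0.1705, 0.3526]
ee_rot: [[-1.0, -0.007, -0.003], [-0.007, 1.0, 0.0], [0.003, 0.0, -1.0]]
wrist_force: [-0.0, 0.2, -0.8]
gripper_width: 0.648
gripper_force: 0.0
top ((552.3265991210938, -171.61953735351562), (79.25112915039062, 15.560920715332031), 20.01247215270996) pca 19.765105738193782 [0.13704659 0.14093791]
top ((551.3670043945312, -170.5408477783203), (76.51383972167969, 15.186643600463867), 20.84061050415039) pca 19.721287292904933 [0.13725701 0.1408705 ]
scene ((552.4951782226562, -169.97715759277344), (78.8988037109375, 16.586816787719727), 18.357593536376953) pca 20.288176916998523 [0.13093654 0.13873274]
scene ((552.9078979492188, -170.87278747558594), (78.77022552490234, 18.874996185302734), 19.425811767578125) pca 20.28739781932879 [0.13100634 0.13895306]
```

View pics/g_c.png

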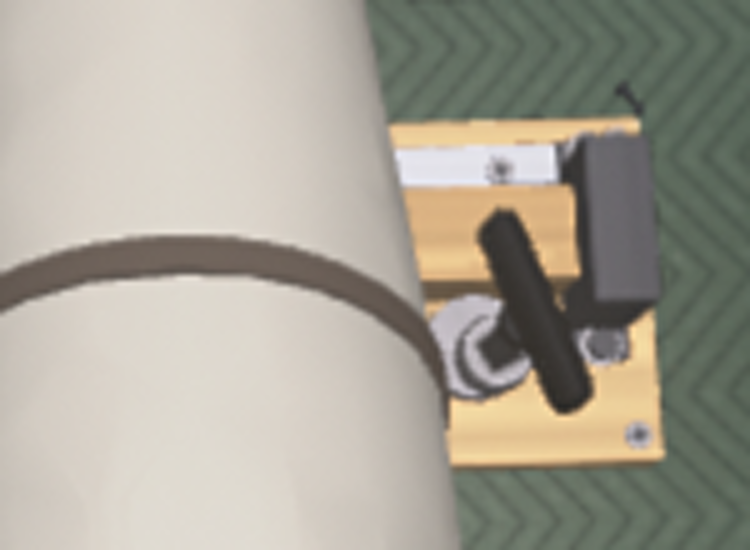

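The top crop shows the key standing in the cam at (540,310) and the leg between fence and cam. The leg is still against the bush block. The handle is still at 70°, as the pads slip at about 0.38 N m. I take it by its two ends, for a stiffer turn.

```bash
python3 -m creep '[[1,20,0,-2,0,0,7],[1,40,0,-2,0,0,14],[1,60,0,-2,0,0,21],[1,80,0,-2,0,0,28],[1,100,0,-2,0,0,35],[1,119,1,-2,0,0,42],[1,119,1,-2,0,0,49],[1,119,1,-2,0,0,56]]' >/dev/null; python3 -m creep '[[1,0,0,0,0,0,7],[1,0,0,0,0,0,14],[1,0,0,0,0,0,14],[1,0,0,0,0,0,14]]'
python3 - <<'E'
from h import *
row([.5525,-.1713,.289],20)
E
```

```text
time_s: 27.68
tcp_pos: [0.5525, -0.1705, 0.3572]
ee_rot: [[-0.351, 0.936, 0.0], [0.936, 0.351, -0.0], [-0.0, 0.0, -1.0]]
wrist_force: [0.7, -0.7, -0.1]
gripper_width: 0.999
gripper_force: 0.0
t 27.68 shift [-0.7 -0.3 68.2] rot [0.02 0.01 0.56]
```

```bash
python3 -m creep '[[1,-0.7,-0.3,18,0,0,0.5],[1,-0.7,-0.3,32,0,0,0.5],[1,-0.7,-0.3,37,0,0,0.5],[1,-0.7,-0.3,40,0,0,0.5],[1,-0.7,-0.3,42,0,0,0.5]]' | grep -E "force|tcp"; python3 -m creep '[[1,0,0,6,0,0,0],[1,0,0,12,0,0,0],[1,0,0,18,0,0,0],[1,0,0,24,0,0,0],[1,0,0,26,0,0,0],[1,0,0,26,0,0,0]]' | grep -E "force|tcp"
```

```text
tcp_pos: [0.5528, -0.1713, 0.3149]
wrist_force: [1.0, 0.1, 0.3]
gripper_force: 0.0
tcp_pos: [0.5525, -0.1713, 0.288]
wrist_force: [0.5, 0.4, 0.7]
gripper_force: 0.0
```

```bash
python3 -m creep '[[-1,0,0,0,0,0,0],[-1,0,0,0,0,0,0],[-1,0,0,0,0,0,0],[-1,0,0,0,0,0,0],[-1,0,0,0,0,0,0],[-1,0,0,0,0,0,0]]' | grep -E "force|width";  for i in 1 2 3; do python3 -m creep '[[-1,0,0,0,0,0,1],[-1,0,0,0,0,0,2],[-1,0,0,0,0,0,2]]' | grep -E "ee_rot|width|wrist" && python3 -c "
from h import *
s=r.sense();print(s['moment'])"; done
```

```text
wrist_force: [0.5, 0.3, -0.2]
gripper_width: 0.912
gripper_force: 30.0
ee_rot: [[-0.306, 0.952, 0.001], [0.952, 0.306, -0.0], [-0.0, 0.001, -1.0]]
wrist_force: [0.8, 0.7, 0.7]
gripper_width: 0.917
[ 0.02178947 -0.22609258  0.0119463 ]
ee_rot: [[-0.273, 0.962, 0.001], [0.962, 0.273, -0.0], [-0.0, 0.001, -1.0]]
wrist_force: [-0.0, 0.7, 1.1]
gripper_width: 0.914
[ 0.07469489 -0.33721112  0.14199994]
ee_rot: [[-0.239, 0.971, 0.001], [0.971, 0.239, -0.0], [-0.0, 0.001, -1.0]]
wrist_force: [1.3, 0.4, 1.8]
gripper_width: 0.919
[ 0.05140588 -0.41289472  0.23750387]
```

```bash
for i in 1 2 3; do python3 -m creep '[[-1,0,0,0,0,0,1],[-1,0,0,0,0,0,2],[-1,0,0,0,0,0,2]]' | grep -E "ee_rot|wrist" && python3 -c "
from h import *
s=r.sense();print(s['moment'])"; done
```

```text
ee_rot: [[-0.205, 0.979, 0.001], [0.979, 0.205, -0.0], [-0.0, 0.001, -1.0]]
wrist_force: [1.2, -0.0, 2.3]
[ 0.06632198 -0.57657835  0.413485  ]
ee_rot: [[-0.171, 0.985, 0.001], [0.985, 0.171, -0.0], [-0.0, 0.001, -1.0]]
wrist_force: [2.4, 0.1, 1.9]
[ 0.10981289 -0.62773809  0.48880881]
ee_rot: [[-0.136, 0.991, 0.001], [0.991, 0.136, -0.0], [-0.0, 0.001, -1.0]]
wrist_force: [1.9, 1.1, 2.3]
[ 0.14262041 -0.88053835  0.53255731]
```

```bash
python3 -m creep '[[-1,0,0,0,0,0,1],[-1,0,0,0,0,0,2],[-1,0,0,0,0,0,2],[-1,0,0,0,0,0,2]]' | grep -E "ee_rot|wrist" && python3 -c "
from h import *
s=r.sense();print(s['moment'])"; python3 -m creep '[[1,0,0,0,0,0,2],[1,0,0,0,0,0,2],[1,0,0,0,0,0,2],[1,0,0,0,0,0,2]]' | grep -E "width|force"; python3 -m creep '[[1,0,0,-15,0,0,0],[1,0,0,-35,0,0,0],[1,0,0,-55,0,0,0],[1,0,0,-66,0,0,0],[1,0,0,-66,0,0,0]]' | grep -E "tcp|force"; python3 -m creep '[[1,30,-30,0,0,0,0],[1,60,-60,0,0,0,0],[1,85,-85,0,0,0,0],[1,110,-110,0,0,0,0],[1,130,-130,0,0,0,0],[1,130,-130,0,0,0,0]]'| grep tcp
python3 - <<'E'
from h import *
for c in ("top","scene"):
    p,d,K,D,T=cap(c);W=cloud(d,K,D,T);save("k_"+c,p)
    o=vision.cut_out(c,"key");P=W[o[0]["region"]];Q=P[P[:,2]>.115]
    x=Q[:,:2]-Q[:,:2].mean(0);w=np.linalg.svd(x,full_matrices=False)[2][0];print(c,cv2.minAreaRect((Q[:,:2]*1000).astype(np.float32)),"pca",np.degrees(np.arctan(w[1]/w[0])),np.percentile(Q[:,2],[50,95]))
    for t in ("leg","knob","bracket","nut_driver"):
        o=vision.cut_out(c,t)
        if o: P=W[o[0]["region"]];P=P[~np.isnan(P[:,0])];print(t,round(o[0]["conf"],2),np.percentile(P,[2,98],axis=0).round(4).tolist())
print(r.sense()["time_s"])
E
```

```text
ee_rot: [[-0.102, 0.995, 0.001], [0.995, 0.102, -0.0], [-0.0, 0.001, -1.0]]
wrist_force: [2.2, 0.7, 3.1]
[ 0.13335403 -1.08972141  0.6078971 ]
wrist_force: [-0.3, -0.2, 0.3]
gripper_width: 0.995
gripper_force: 0.0
tcp_pos: [0.5529, -0.1715, 0.3573]
wrist_force: [0.2, 0.0, -0.0]
gripper_force: 0.0
tcp_pos: [0.4219, -0.1154, 0.3496]
top ((556.4033203125, -169.60874938964844), (64.39282989501953, 12.544167518615723), 20.50152587890625) pca 20.890164149843862 [0.13820257 0.14136502]
leg 0.88 [[0.5808, -0.2037, 0.0201], [0.627, -0.038, 0.061]]
knob 0.45 [[0.5542, 0.0104, -0.0017], [0.5798, 0.0372, 0.0305]]
nut_driver 0.53 [[0.6345, 0.127, 0.0396], [0.6621, 0.1579, 0.1143]]
scene ((527.950927734375, -129.66748046875), (55.29179382324219, 135.81927490234375), 41.68075180053711) pca 6.164674891830685 [0.12966955 0.13882623]
leg 0.89 [[0.5801, -0.1981, 0.0209], [0.6195, -0.0372, 0.0587]]
bracket 0.71 [[0.6416, 0.0742, -0.0017], [0.6861, 0.1018, 0.0435]]
nut_driver 0.72 [[0.6336, 0.0858, -0.0012], [0.697, 0.1535, 0.1128]]
32.7833
```

```bash
python3 -c "
from station import r
print(r.finish_job())"
```

```text
the job is handed in; nothing more can be done
None
```

The job is handed in: the leg lies home against the fence and bush block, the key stands fully seated in the cam, and I turned it clockwise to about 0.6 N m, past the 0.3 N m given for tight; I inferred the cam's grip from that torque, as its angle could not be measured directly.

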